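# Hang the snap-hook weight on the press arm

## Robot

A 6-joint arm with a two-finger parallel gripper is mounted at the origin on the work surface. World frame = base frame: x ahead of the robot, y to its left, z up, the work surface at z = 0. Lengths are in m, angles in rad, forces in N, time in s.
With the tool pointing down it reaches from about 0.35 to 0.775 m from the base axis. Payload 5.5 kg.
Tool frame: the origin (TCP) lies midway between the tips of the shut fingers; the grasp point (between the pads) lies 19 mm behind it; z points along the fingers, y is the line along which they close (so a half turn about z gives the same grasp; the last joint's range is limited). The gripper opens to 85 mm and grips with 20 to 120 N. Pads are 22 mm wide; open, the fingers measure 114 mm over their backs; the gripper's body (76 mm by 85 mm) begins 54 mm behind the grasp point. The pads swing forward as they close: fully open they stand 13 mm farther back than shut.
Start: joints at [-1.468, 0.313, 0.046, 1.304, 0, 1.431], TCP at [0.138, -0.558, 0.231] pointing down, gripper open.
Joint ranges: [-2.76, 2.76], [-0.86, 1.69], [-1.03, 1.26], [-2.2, 2.34], [-1.47, 1.5], [-3.14, 3.14]. Speed limits (rad/s): [2.57, 2.57, 3.14, 3.14, 3.14, 3.14].

## Interface

Orientations are given as a unit quaternion [w, x, y, z].
In Python, from workcell import env gives the robot as it stands. The module is installed in compiled form; this text tells all that it offers.
- The arm moves only by the tool servo_tool, never from a script. Its argument "increments" is a list of rows, each an object of numbers: "grip": the closure, from 0 (fully open) to 1 (shut); "x", "y", "z": the shift along the tool's x, y, z in mm; "roll": the turn about the tool's z in degrees. In form: [{"grip": .., "x": .., "y": .., "z": .., "roll": ..}, ...]. A call has 1 to 5 rows; each row shifts and turns the commanded pose from where the row before left it, along the tool's axes as they then stand; what a row does not reach is not made up. A row lasts 1/12 s, in which the tool goes at most 41.7 mm and 7.16 degrees, less where a joint would pass 70% of its speed; a pose out of reach is approached as far as the arm can. A call is refused whole if a number of a shift passes 41.7 or a number of a turn 7.16, either way. A call with a gripper value outside its range is refused whole. The fingers move at their own pace and stop on an object; "grip_force" is the grip in N (left out, the last holds). Time passes only in rows, so rows that do not move let the fingers close. It gives the time, the measured TCP pose, the force, the opening and the grip force at its end, in the units of the state.
- env.get_state(): the state, without advancing time (a new reading comes with each control period).
- env.read_camera(name): name is "scene" or "top" or "wrist"; returns the picture (384x512x3 uint8, red, green, blue); there is no depth.
- env.get_calibration(name): a dict with "vertical_fov" (degrees; the focal length in pixels is half the picture's height over the tangent of half this angle, whatever the lens; pixels are square), "cx", "cy" (the principal point, pixels), "k1" (the pictures are not rectified: a ray, as slopes to the right and down, at radius r is drawn at 1 + k1 r^2 times it, then the intrinsics apply), "rvec" (rotation vector, rad) and "tvec" (3), from world to camera coordinates, as OpenCV has them; the wrist camera has in their place "tool_from_camera" (4x4, takes a point from camera to tool coordinates, whose origin is the TCP and whose axes are the flange's). Camera axes: x right, y down, z forward; pixel columns grow to the right and rows downward; lengths in m; the calibration is good to about 2 mm. A picture is of the moment at which its call begins: read the wrist's pose just before it. get_calibration takes no time and is no camera call.
- env.hand_in(): hands the job in; it is judged then, once.
The state is a dict: "clock": time; "joint_pos": joint angles; "qvel": joint speeds; "tau": joint torques, N m; "tcp_pos": TCP position; "orientation": TCP orientation; "wrist_force": force on the tool from outside, world axes, zero at the start; "ft_torque": the same for the moment, N m; "finger_gap": finger opening in m; "grip_force": force on a finger pad.
Only numpy, scipy, OpenCV 4.12 (cv2) and the standard library are available. Lean on these libraries where they do the work, as an engineer would, in place of code of your own. Each camera call takes 0.05 s, during which the arm holds its last target. There are 200 camera calls.

## Task

Load the press arm over the valve plate: take the brass weight that has the snap hook by the hook's back, and push the sprung gate of the hook against the cross bar of the D-shaped eye at the arm's free end until the bar is inside the hook and the gate has snapped shut behind it. Then, still holding it, tug it straight down with about 10 N to prove that it has caught, and leave it hanging there at rest, released. The eye's height was set by hand, so feel your way: never load the arm (weight and pull together) with more than 25 N or lift its foot clear off the valve plate, and leave the plain weight, the reed cover and the depth gauge where they lie.

Things in the scene. Friction and masses are not known exactly. Their poses are not given: they have to be found in the camera images.
- hook_grip (a point): Grip point on the hook's spine, an upright flat bar 12 mm wide (x), 10 mm thick (y), heights 31 to 83 mm; grip it across y, fingers down. It is 67 mm above the underside of the hook weight (a loose brass disc 64 mm across, 20 mm thick, with a rigid steel snap hook on top; 100 mm high, 0.6 kg +-15 %, stands on the bench). z up, x from spine to gate. The disc's axis is 21 mm along +x.
- hook_bowl (a point): Where the centre of the eye's bar lies when the hook hangs: on the disc's axis, 86 mm above its underside, 4 mm under the crown's inner top (the crown is 10 mm thick, top at 100 mm). From hook_grip: +21 mm in x, +19 mm in z; same axes. Free space inside: 24 mm in x between spine and nose, down to the hook's foot bar at 40 mm.
- hook_nose (a point): Lowest point of the hook's nose, the rounded free end of the crown (10 mm thick) over the gate: 76 mm above the disc's underside, 14 mm along +x from its axis. The nose's inner face is 5 mm nearer the spine. Same axes as hook_grip.
- hook_mouth (a point): Where the eye's bar centre best meets the shut gate: 63 mm above the disc's underside, 21 mm along +x from its axis (heights 56 to 70 mm work). The bar presses the gate in until its centre is 16 mm or more nearer the spine (gate's stop: 15 mm if the bar is low, 25 mm if high); then the hook goes down, still pushing, so that the bar rises behind the nose. At 80 mm the gate snaps shut below it.
- hook_gate (a joint): Angle of the hook's sprung gate: 0 shut, 0.70 rad at its stop, pushed inward (to the spine). A round steel bar 7 mm thick, hinged 36 mm above the disc's underside, 13 mm along +x from its axis, reaching up to 74.5 mm when shut. It pushes back on the bar with 2 to 3 N at first and 4.5 to 7 N near its stop (more, the lower the bar); the stop is hard. It springs shut by itself.
- head_face (a point): Middle of the outer face of the press arm's slotted head, 120 mm above the bench. y along the arm to its pivot, z up. A D-shaped eye stands out along -y, level; its straight cross bar (8 mm thick, along x) has its centre 63 mm out along -y. Its nuts are clamped in the head's upright slot, so the bar is up to 6 mm higher or lower than this point (unknown, fixed). Opening: 32 mm in x, 30 mm in y.
- press_arm (a joint): Lift angle of the press arm, a level steel bar 16 mm high (head 48 mm), about its pivot 185 mm from head_face along +y: 0 with its foot on the valve plate (as at the start; hard stop downwards). About 3 N upward at the eye lifts it; only its weight holds it. The hook goes on the eye moving along the arm towards the pivot (hook x along head_face y), nose above the bar, foot below.
- fixture: The fixed cast nest with valve plate, cam lock and the press arm's column, 170 mm (x) by 215 mm (y), up to 32 mm high but for the column (134 mm, 93 mm along +y). Origin on the bench under the middle of the valve plate. The arm runs along -y; head_face is 92 mm along -y, above the base's edge; under the eye is free bench.
- plain_weight: Bystander: plain brass weight 50 mm across, 36 mm high with a small knob, no hook. Origin at the centre of its underside.
- reed_cover: Bystander: amber plastic reed cover, 85 x 55 x 19 mm. Origin under its centre.
- depth_gauge: Bystander: steel depth gauge lying on the bench, base bar 100 mm along y, blade 160 mm along x (from -50 to +110 mm), up to 22 mm high. Origin under the middle of the base bar.

How it is judged:
By the outcome, as a careful person would: the job done as asked, in the order asked, and still so for the second after the job is handed in, with the robot touching nothing.
It also fails if it takes over 70 s, if anything falls off the work surface, if the arm or the gripper's body presses on something with over 40 N, if the wrist force passes 120 N, or if a joint passes its speed limit or range.

## Working session

There is one attempt and no reset: what is moved stays moved. The work goes in short steps, Python scripts to look and compute and a tool call to move; the robot and the scene stay as the last step left them, time stands still between calls to the robot, and variables do not carry over. Pictures are saved under pics/ and viewed, at most 10 in all, crops included, and the job is handed in when it is done.

Besides the shell and the picture viewer there is one more tool, called after "Request:" by a JSON object that holds its "api" and its "payload". servo_tool: Moves the arm, as the interface text tells. Its arguments: {"type":"object","properties":{"increments":{"type":"array"},"grip_force":{"type":"number"}},"required":["increments"]}

```bash
mkdir -p pics
cat > h.py <<'E'
import numpy as np, cv2
from workcell import env
def save(n,f):
    im=env.read_camera(n); cv2.imwrite(f'pics/{f}.png',im[:,:,::-1]); return im
def K(c):
    f=192/np.tan(np.radians(c['vertical_fov'])/2); return f,c['cx'],c['cy'],c['k1']
def Rt(n,st=None):
    c=env.get_calibration(n)
    if n!='wrist':
        R=cv2.Rodrigues(np.array(c['rvec'],float))[0]; return c,R,np.array(c['tvec'],float).ravel()
    from scipy.spatial.transform import Rotation as Ro
    st=st or env.get_state(); q=st['orientation']
    T=np.eye(4);T[:3,:3]=Ro.from_quat([q[1],q[2],q[3],q[0]]).as_matrix();T[:3,3]=st['tcp_pos']
    T=np.linalg.inv(T@np.array(c['tool_from_camera'])); return c,T[:3,:3],T[:3,3]
def proj(n,P,st=None):
    c,R,t=Rt(n,st); f,cx,cy,k=K(c); p=np.atleast_2d(P)@R.T+t; s=p[:,:2]/p[:,2:]
    s=s*(1+k*(s**2).sum(1,keepdims=True)); return s*f+[cx,cy]
def onz(n,uv,z,st=None):
    c,R,t=Rt(n,st); f,cx,cy,k=K(c); d=(np.array(uv,float)-[cx,cy])/f; s=d.copy()
    for _ in range(20): s=d/(1+k*(s@s))
    o=-R.T@t; r=R.T@np.array([*s,1]); return o+r*(z-o[2])/r[2]
E
python3 - <<'E'
from h import *
s=env.get_state(); print({k:np.round(v,4).tolist() for k,v in s.items()})
a=save('top','t0'); b=save('scene','s0'); c=save('wrist','w0')
for n in('top','scene','wrist'): print(n,env.get_calibration(n))
E
```

```text
{'clock': 0.0, 'joint_pos': [-1.4676, 0.314, 0.045, 1.3036, -0.0, 1.4312], 'qvel': [0.0012, -0.0012, 0.0001, -0.0009, 0.0004, -0.0002], 'tau': [0.0006, -48.0629, 29.8531, 0.0196, -0.0, -0.0], 'tcp_pos': [0.1382, -0.5576, 0.2304], 'orientation': [-0.0009, 0.9926, 0.1211, 0.0], 'wrist_force': [-0.969, -0.5773, 0.1208], 'ft_torque': [-0.0002, -0.0589, 0.0049], 'grip_force': 0.0, 'finger_gap': 0.0853}
top {'vertical_fov': 56.917501851107495, 'cx': 254.10327011419668, 'cy': 196.38459446871525, 'k1': -0.07084133379533471, 'rvec': array([ 2.16660057, -2.16806864,  0.1570063 ]), 'tvec': array([0.07173402, 0.59611875, 1.15782601])}
scene {'vertical_fov': 55.00092995735753, 'cx': 250.56759947690531, 'cy': 192.87370780232587, 'k1': -0.008620224923928856, 'rvec': array([ 2.21983506,  0.69542832, -0.29273562]), 'tvec': array([-0.54079278, -0.11851572,  1.35685873])}
wrist {'vertical_fov': 69.70698912868352, 'cx': 258.2680544896473, 'cy': 190.46406649095445, 'k1': -0.0532039105589702, 'tool_from_camera': array([[-5.64712062e-04, -9.48936813e-01, -3.15465698e-01,
         8.11982123e-02],
       [ 9.99999807e-01, -6.18024014e-04,  6.89576891e-05,
         3.81493231e-04],
       [-2.60401867e-04, -3.15465598e-01,  9.48936978e-01,
        -1.42064991e-01],
       [ 0.00000000e+00,  0.00000000e+00,  0.00000000e+00,
         1.00000000e+00]])}
```

View pics/t0.png

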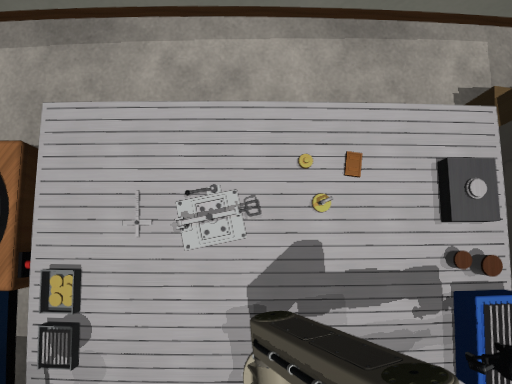

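View pics/s0.png

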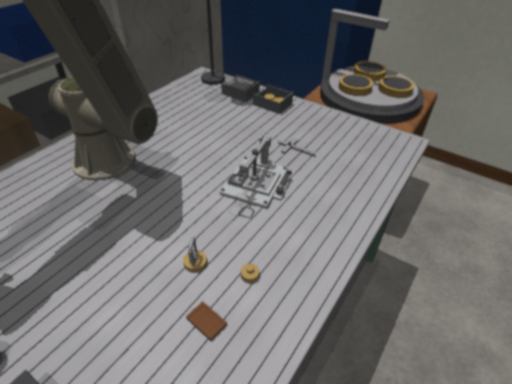

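The top view shows the hook weight at about (321,203), the fixture at (211,218) with its eye at (252,206), the plain weight at (306,160) and the cover at (353,164). I'll enlarge crops to measure these.

Run:
```python
from h import *
t=cv2.imread('pics/t0.png'); 
cv2.imwrite('pics/t0c.png',cv2.resize(t[170:260,165:345],None,fx=4.4,fy=4.4,interpolation=cv2.INTER_CUBIC))
print('disc',onz('top',(321,203),.02),'fix',onz('top',(211,219),.02),'eye bar',onz('top',(258,205),.12),'col',onz('top',(181,223),.134), 'plain',onz('top',(306,160),.03))
```

```text
disc [ 0.5754458  -0.15854763  0.02      ] fix [0.52092735 0.21710073 0.02      ] eye bar [0.5586365 0.0609885 0.12     ] col [0.50177375 0.29737253 0.134     ] plain [ 0.72356282 -0.10817104  0.03      ]
```

View pics/t0c.png

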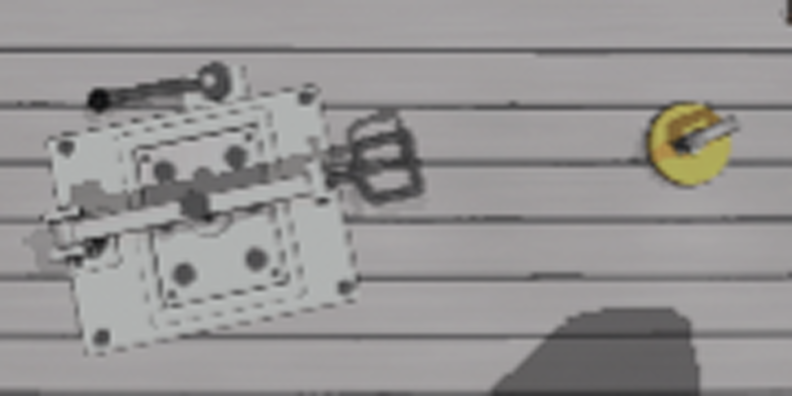

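The eye bar is at about (259,207) in the top view. I can't yet tell the spine from the nose, so I'll move the wrist camera over the hook.

Request:
{"api": "servo_tool", "payload": {"increments": [{"grip": 0,"x": 34,"y": -18,"z": 0,"roll": 0},{"grip": 0,"x": 34,"y": -18,"z": 0,"roll": 0},{"grip": 0,"x": 34,"y": -18,"z": 0,"roll": 0},{"grip": 0,"x": 34,"y": -18,"z": 0,"roll": 0},{"grip": 0,"x": 34,"y": -18,"z": 0,"roll": 0}]}}

```text
clock: 0.57
tcp_pos: [0.2824, -0.4285, 0.231]
orientation: [-0.0, 0.993, 0.121, -0.0]
wrist_force: [1.6, -1.3, -0.3]
finger_gap: 0.0852
grip_force: 0.0
```

Request:
{"api": "servo_tool", "payload": {"increments": [{"grip": 0,"x": 34,"y": -18,"z": 0,"roll": 0},{"grip": 0,"x": 34,"y": -18,"z": 0,"roll": 0},{"grip": 0,"x": 34,"y": -18,"z": 0,"roll": 0},{"grip": 0,"x": 34,"y": -18,"z": 0,"roll": 0},{"grip": 0,"x": 34,"y": -18,"z": 0,"roll": 0}]}}

```text
clock: 0.98
tcp_pos: [0.426, -0.3001, 0.2312]
orientation: [-0.0, 0.993, 0.121, -0.0]
wrist_force: [0.5, -1.1, 0.2]
finger_gap: 0.0857
grip_force: 0.0
```

Request:
{"api": "servo_tool", "payload": {"increments": [{"grip": 0,"x": 34,"y": -18,"z": 0,"roll": 0},{"grip": 0,"x": 34,"y": -18,"z": 0,"roll": 0},{"grip": 0,"x": 34,"y": -18,"z": 0,"roll": 0},{"grip": 0,"x": 34,"y": -18,"z": 0,"roll": 0},{"grip": 0,"x": 0,"y": 0,"z": 0,"roll": 0}]}}

```text
clock: 1.4
tcp_pos: [0.5435, -0.1945, 0.2306]
orientation: [-0.001, 0.992, 0.124, 0.001]
wrist_force: [-1.0, -1.1, 1.0]
finger_gap: 0.0855
grip_force: 0.0
```

Run:
```python
from h import *
s=env.get_state(); print({k:np.round(v,4).tolist() for k,v in s.items()})
im=save('wrist','w1'); cv2.imwrite('pics/w1.png',cv2.resize(im[:,:,::-1],(800,600),interpolation=cv2.INTER_CUBIC))
```

```text
{'clock': 1.4, 'joint_pos': [-0.4839, 0.3173, 0.05, 1.303, 0.0023, 2.4083], 'qvel': [-0.0785, -0.0281, -0.0492, 0.0141, -0.0569, -0.0817], 'tau': [2.4167, -48.133, 29.8287, 0.2082, 0.2654, 0.5948], 'tcp_pos': [0.5435, -0.1945, 0.2306], 'orientation': [-0.0008, 0.9922, 0.1244, 0.0009], 'wrist_force': [-1.0312, -1.0821, 0.9846], 'ft_torque': [-0.0011, 0.0143, -0.0148], 'grip_force': 0.0, 'finger_gap': 0.0855}
```

View pics/w1.png

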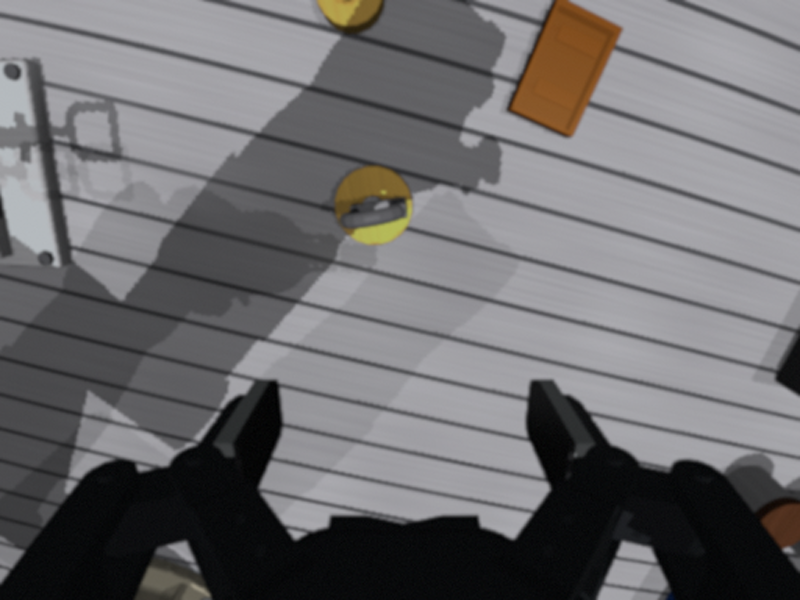

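Run:
```python
from h import *
im=save('wrist','w2'); s=env.get_state()
hsv=cv2.cvtColor(im,cv2.COLOR_RGB2HSV); m=((hsv[...,0]>20)&(hsv[...,0]<35)&(hsv[...,1]>120)).astype(np.uint8)
m[:60]=0;m[250:]=0
pts=np.argwhere(m)[:,::-1].astype(np.float32); (c,r)=cv2.minEnclosingCircle(pts); print(c,r,len(pts))
P=onz('wrist',c,.01,s); print('disc',P)
for w in [60,80,100]:
    print(w,proj('wrist',[P[0],P[1],w/1000],s))
crop=im[110:170,200:280,::-1]; cv2.imwrite('pics/w2c.png',cv2.resize(crop,None,fx=9,fy=9,interpolation=cv2.INTER_CUBIC))
print('T',onz('top',(258.9,207.5),.12),onz('top',(165+185/4.4,170+215/4.4),.128))
```

```text
(237.9932861328125, 128.37583923339844) 24.375938415527344 515
disc [ 0.57763638 -0.16165255  0.01      ]
60 [[234.85302199 132.92306128]]
80 [[233.30807606 135.16165942]]
100 [[231.54593214 137.71614586]]
T [0.55079708 0.05820404 0.12      ] [0.51486796 0.2184372  0.128     ]
```

View pics/w2c.png

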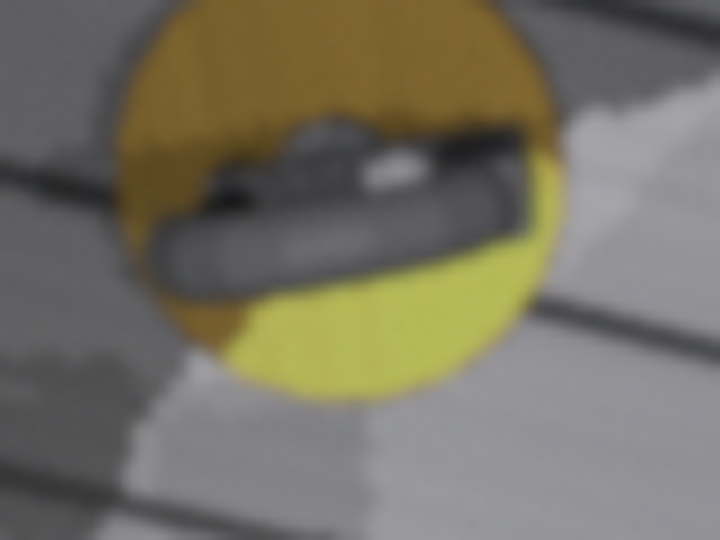

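Close-up: the square upright spine is at the right end of the hook, crop (525,180), and the round nose is at the left, crop (160,260). So hook +x points toward world +y. Next I'll compute the grasp.

```bash
cat >> h.py <<'E'
from scipy.spatial.transform import Rotation as Ro
def rel(target,yaw_deg=None):
    s=env.get_state(); q=s['orientation']; M=Ro.from_quat([q[1],q[2],q[3],q[0]]).as_matrix()
    d=M.T@(np.array(target)-s['tcp_pos'])*1000; y=np.degrees(np.arctan2(M[1,0],M[0,0]))
    print('tool mm',d.round(1),'yaw',y.round(2),'roll',None if yaw_deg is None else round(y-yaw_deg,2),'tilt',M[:,2].round(4))
E
python3 - <<'E'
from h import *
s=env.get_state()
n=onz('wrist',(200+175/9,110+258/9),.1,s); p=onz('wrist',(200+495/9,110+205/9),.1,s)
v=(n-p); yaw=np.degrees(np.arctan2(v[1],v[0])); u=v/np.linalg.norm(v); print(n,p,np.linalg.norm(v),yaw)
D=np.array([.5771,-.1605,0]); g=D-.021*u; print('grip',g)
e=onz('top',(258.9,207.5),.12); c=onz('top',(165+60/4.4,170+235/4.4),.128)
w=c-e; print('arm yaw',np.degrees(np.arctan2(w[1],w[0])))
rel([g[0],g[1],.15],yaw)
E
```

```text
[ 0.57385866 -0.15028753  0.1       ] [ 0.58786898 -0.18284977  0.1       ] 0.03544839281672988 113.28042204279016
grip [ 0.58539986 -0.17979021  0.        ]
arm yaw 101.41918521463425
tool mm [48.2 -6.4 80.5] yaw 14.1 roll -99.18 tilt [-1.2e-03  2.0e-04 -1.0e+00]
```

Request:
{"api": "servo_tool", "payload": {"increments": [{"grip": 0,"x": 24,"y": -3,"z": 10,"roll": 0},{"grip": 0,"x": 24,"y": -3,"z": 10,"roll": 0},{"grip": 0,"x": 0,"y": 0,"z": 10,"roll": -7.1},{"grip": 0,"x": 0,"y": 0,"z": 0,"roll": -7.1},{"grip": 0,"x": 0,"y": 0,"z": 0,"roll": -7.1}]}}

```text
clock: 1.92
tcp_pos: [0.5834, -0.1827, 0.1999]
orientation: [-0.001, 0.952, 0.305, -0.001]
wrist_force: [-0.2, -0.7, 0.1]
finger_gap: 0.0852
grip_force: 0.0
```

Request:
{"api": "servo_tool", "payload": {"increments": [{"roll": -7.1,"x": 0,"y": 0,"z": 0,"grip": 0},{"roll": -7.1,"x": 0,"y": 0,"z": 0,"grip": 0},{"roll": -7.1,"x": 0,"y": 0,"z": 0,"grip": 0},{"roll": -7.1,"x": 0,"y": 0,"z": 0,"grip": 0},{"roll": -7.1,"x": 0,"y": 0,"z": 0,"grip": 0}]}}

```text
clock: 2.33
tcp_pos: [0.5835, -0.1834, 0.2012]
orientation: [-0.0, 0.815, 0.58, -0.0]
wrist_force: [0.5, 0.1, 0.0]
finger_gap: 0.0855
grip_force: 0.0
```

Request:
{"api": "servo_tool", "payload": {"increments": [{"roll": -7.1,"x": 0,"y": 0,"z": 0,"grip": 0},{"roll": -7.1,"x": 0,"y": 0,"z": 0,"grip": 0},{"roll": -7.1,"x": 0,"y": 0,"z": 0,"grip": 0},{"roll": -7.1,"x": 0,"y": 0,"z": 0,"grip": 0},{"roll": -7.1,"x": 0,"y": 0,"z": 0,"grip": 0}]}}

```text
clock: 2.75
tcp_pos: [0.5835, -0.1833, 0.2013]
orientation: [-0.0, 0.599, 0.801, -0.0]
wrist_force: [-0.1, 0.5, -0.1]
finger_gap: 0.0852
grip_force: 0.0
```

Request:
{"api": "servo_tool", "payload": {"increments": [{"roll": -6.8,"x": 0,"y": 0,"z": 0,"grip": 0},{"roll": 0,"x": 0,"y": 0,"z": 0,"grip": 0},{"roll": 0,"x": 0,"y": 0,"z": 0,"grip": 0}]}}

```text
clock: 3.0
tcp_pos: [0.5839, -0.183, 0.2013]
orientation: [-0.0, 0.554, 0.832, -0.0]
wrist_force: [0.1, 0.1, 0.3]
finger_gap: 0.0854
grip_force: 0.0
```

Run:
```python
from h import *
s=env.get_state(); print(s['tcp_pos'],s['joint_pos'].round(2) if hasattr(s['joint_pos'],'round') else s['joint_pos'],s['qvel'])
im=env.read_camera('wrist'); cv2.imwrite('pics/w3.png',cv2.resize(im[:,:,::-1],(800,600),interpolation=cv2.INTER_CUBIC))
rel([.5854,-.1798,.048],113.3)
```

```text
[ 0.58387697 -0.18296905  0.20125629] [-0.43  0.39  0.09  1.27 -0.    0.74] [ 0.00660136  0.00068863  0.00311368 -0.0003022   0.00226307  0.01187917]
tool mm [  2.2   2.4 153.3] yaw 112.73 roll -0.57 tilt [-4.e-04 -1.e-04 -1.e+00]
```

View pics/w3.png

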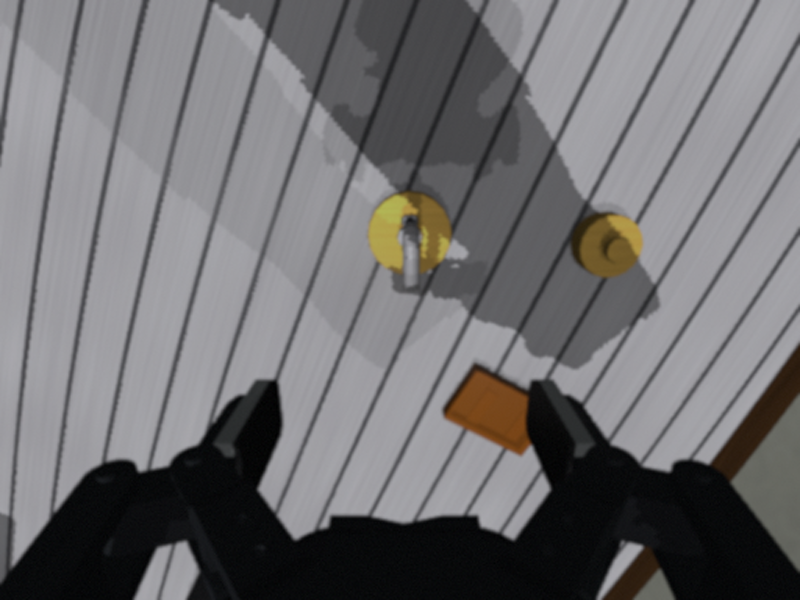

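The hook lies upright in the picture: nose near (410,222), spine near (411,285), disc centre near (410,234). It is nearly aligned with the tool's x axis.

Run:
```python
from h import *
im=env.read_camera('wrist'); s=env.get_state(); k=512/800
hsv=cv2.cvtColor(im,cv2.COLOR_RGB2HSV); m=((hsv[...,0]>18)&(hsv[...,0]<35)&(hsv[...,1]>110)).astype(np.uint8)
m[:,:225]=0;m[:,300:]=0;m[200:]=0;m[:110]=0
pts=np.argwhere(m)[:,::-1].astype(np.float32); c,r=cv2.minEnclosingCircle(pts); print(c,r)
D=onz('wrist',c,.014,s); print('disc',D)
g=im[:,:,:].astype(int); 
# crown mask: grey (low saturation) pixels over the disc region
for row in range(138,186,3):
    print(row,[int(x) for x in g[row,252:276].mean(1)],)
```

```text
(261.8059997558594, 148.82240295410156) 26.883243560791016
disc [ 0.578903  -0.1589651  0.014    ]
138 [144, 143, 143, 138, 131, 120, 105, 91, 79, 65, 62, 68, 75, 72, 64, 62, 66, 75, 85, 88, 89, 88, 88, 88]
141 [144, 144, 143, 135, 117, 109, 108, 82, 47, 31, 29, 30, 40, 46, 48, 54, 66, 78, 88, 91, 91, 91, 90, 90]
144 [136, 136, 132, 122, 107, 92, 79, 63, 54, 57, 56, 56, 53, 50, 51, 56, 66, 82, 98, 100, 93, 89, 89, 89]
147 [137, 135, 128, 119, 114, 105, 93, 82, 74, 71, 69, 68, 66, 62, 60, 67, 77, 92, 114, 129, 120, 102, 92, 92]
150 [134, 133, 141, 156, 155, 128, 105, 99, 99, 92, 83, 76, 73, 69, 68, 84, 103, 108, 108, 118, 126, 114, 98, 91]
153 [136, 137, 147, 160, 156, 133, 123, 131, 129, 111, 93, 85, 82, 78, 77, 91, 114, 129, 136, 141, 138, 123, 102, 93]
156 [137, 138, 138, 141, 138, 122, 115, 126, 138, 145, 144, 137, 127, 107, 83, 75, 86, 106, 126, 134, 124, 104, 94, 93]
159 [136, 136, 135, 133, 124, 114, 119, 136, 153, 165, 169, 160, 147, 132, 110, 89, 90, 114, 132, 135, 123, 102, 91, 89]
162 [137, 137, 138, 135, 126, 116, 120, 135, 152, 162, 165, 157, 147, 135, 117, 94, 86, 104, 123, 122, 105, 90, 88, 90]
165 [137, 136, 136, 135, 129, 122, 121, 131, 146, 160, 165, 158, 144, 131, 114, 92, 78, 80, 89, 94, 91, 84, 81, 80]
168 [135, 136, 135, 134, 128, 119, 121, 133, 145, 152, 153, 147, 136, 123, 107, 88, 77, 79, 80, 80, 81, 80, 80, 80]
171 [102, 112, 121, 122, 113, 104, 114, 132, 144, 152, 153, 147, 135, 124, 107, 89, 78, 79, 82, 82, 81, 82, 85, 84]
174 [90, 90, 86, 82, 83, 91, 110, 129, 143, 150, 150, 146, 134, 123, 106, 88, 77, 78, 81, 80, 80, 84, 95, 97]
177 [96, 88, 85, 84, 85, 92, 107, 122, 133, 138, 137, 132, 124, 114, 100, 84, 75, 78, 82, 82, 79, 71, 57, 45]
180 [88, 86, 86, 85, 87, 92, 105, 121, 132, 137, 136, 131, 124, 114, 99, 82, 76, 79, 82, 79, 68, 52, 45, 57]
183 [89, 86, 87, 87, 85, 86, 93, 103, 109, 109, 102, 93, 80, 71, 67, 66, 71, 79, 78, 65, 50, 49, 62, 77]
```

Run:
```python
from h import *
s=env.get_state()
a=onz('wrist',(262.3,158),.1,s); b=onz('wrist',(262.3,181),.1,s); v=a-b; print(a,b,np.degrees(np.arctan2(v[1],v[0])))
b2=onz('wrist',(262.3,182.5),.098,s);u=v/np.linalg.norm(v)
print('spine from end',b2+.006*u,'from disc',np.array([.5789,-.1590])-.021*u[:2])
rel(np.r_[(b2+.006*u)[:2],.048],112.7)
```

```text
[ 0.57583172 -0.15313774  0.1       ] [ 0.58422435 -0.17290033  0.1       ] 113.00960083527141
spine from end [ 0.58270143 -0.16924609  0.098     ] from disc [ 0.58710859 -0.17832923]
tool mm [ 12.8   3.7 153.3] yaw 112.78 roll 0.08 tilt [-3.e-04 -1.e-04 -1.e+00]
```

Request:
{"api": "servo_tool", "payload": {"increments": [{"grip": 0,"x": 4,"y": 3.7,"z": 38,"roll": 0},{"grip": 0,"x": 0,"y": 0,"z": 38,"roll": 0},{"grip": 0,"x": 0,"y": 0,"z": 38,"roll": 0},{"grip": 0,"x": 0,"y": 0,"z": 30,"roll": 0},{"grip": 0,"x": 0,"y": 0,"z": 9,"roll": 0}]}}

```text
clock: 3.52
tcp_pos: [0.5829, -0.1753, 0.043]
orientation: [-0.004, 0.553, 0.833, -0.001]
wrist_force: [-0.5, 1.0, -0.4]
finger_gap: 0.0857
grip_force: 0.0
```

Request:
{"api": "servo_tool", "payload": {"increments": [{"grip": 0.6,"x": 0,"y": 0,"z": 0,"roll": 0},{"grip": 0.8,"x": 0,"y": 0,"z": 0,"roll": 0},{"grip": 1,"x": 0,"y": 0,"z": 0,"roll": 0},{"grip": 1,"x": 0,"y": 0,"z": 0,"roll": 0},{"grip": 1,"x": 0,"y": 0,"z": 0,"roll": 0}], "grip_force": 110}}

```text
clock: 3.93
tcp_pos: [0.5882, -0.1773, 0.0505]
orientation: [0.002, 0.552, 0.834, 0.0]
wrist_force: [-0.6, 0.3, 0.1]
finger_gap: 0.0256
grip_force: 0.0
```

Request:
{"api": "servo_tool", "payload": {"increments": [{"grip": 1,"x": 0,"y": 0,"z": 0,"roll": 0},{"grip": 1,"x": 0,"y": 0,"z": 0,"roll": 0},{"grip": 1,"x": 0,"y": 0,"z": 0,"roll": 0}]}}

```text
clock: 4.18
tcp_pos: [0.5873, -0.1773, 0.0497]
orientation: [0.001, 0.552, 0.834, -0.0]
wrist_force: [-1.7, -1.1, 6.0]
finger_gap: 0.0087
grip_force: 107.3
```

Run:
```python
from h import *
im=env.read_camera('wrist'); cv2.imwrite('pics/w4.png',cv2.resize(im[:,:,::-1],(640,480),interpolation=cv2.INTER_CUBIC))
rel([.586,-.1785,.048],112.7); s=env.get_state(); print(s['wrist_force'],s['ft_torque'],s['finger_gap'],s['grip_force'])
```

```text
tool mm [-0.6 -1.7  1.8] yaw 113.0 roll 0.3 tilt [ 0.0018 -0.0016 -1.    ]
[-2.66383664 -1.41642719  6.20361135] [-0.14113802  0.28694165  0.00167737] 0.008592626562725776 107.29945499449968
```

View pics/w4.png

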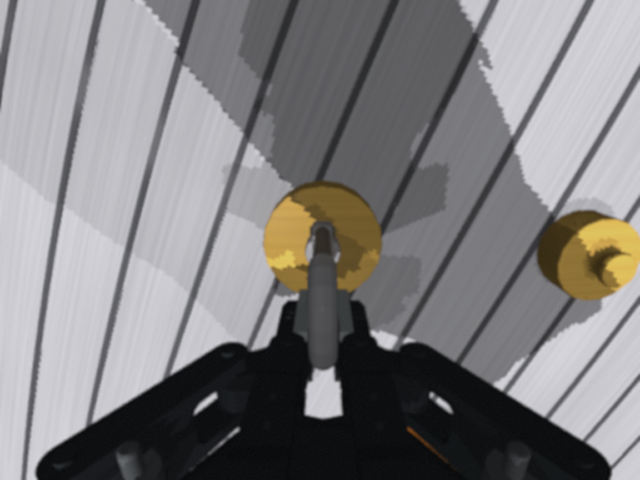

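The hook is gripped by its spine: nose at (322,232), disc centred near (322,240), straight along tool x. Next: fit the disc in the tool frame, then lift.

Request:
{"api": "servo_tool", "payload": {"increments": [{"grip": 1,"x": 0,"y": 0,"z": -10,"roll": 0},{"grip": 1,"x": 0,"y": 0,"z": -20,"roll": 0},{"grip": 1,"x": 0,"y": 0,"z": -20,"roll": 0},{"grip": 1,"x": 0,"y": 0,"z": -10,"roll": 0},{"grip": 1,"x": 0,"y": 0,"z": 0,"roll": 0}]}}

```text
clock: 4.65
tcp_pos: [0.5881, -0.1772, 0.1107]
orientation: [0.002, 0.552, 0.834, 0.0]
wrist_force: [0.3, -0.0, -5.8]
finger_gap: 0.0085
grip_force: 107.8
```

Request:
{"api": "servo_tool", "payload": {"increments": [{"grip": 1,"x": 27,"y": 4,"z": 0,"roll": 5.8},{"grip": 1,"x": 27,"y": 4,"z": 0,"roll": 5.8},{"grip": 1,"x": 27,"y": 6,"z": 0,"roll": 0},{"grip": 1,"x": 27,"y": 0,"z": 0,"roll": 0},{"grip": 1,"x": 0,"y": 0,"z": 0,"roll": 0}]}}

```text
clock: 5.07
tcp_pos: [0.5679, -0.064, 0.1065]
orientation: [-0.003, 0.632, 0.775, -0.0]
wrist_force: [-0.9, 0.2, -6.1]
finger_gap: 0.0083
grip_force: 107.6
```

Request:
{"api": "servo_tool", "payload": {"increments": [{"grip": 1,"x": 0,"y": 0,"z": 0,"roll": 0},{"grip": 1,"x": 0,"y": 0,"z": 0,"roll": 0},{"grip": 1,"x": 0,"y": 0,"z": 0,"roll": 0}]}}

```text
clock: 5.32
tcp_pos: [0.5708, -0.0698, 0.1077]
orientation: [-0.0, 0.634, 0.774, -0.0]
wrist_force: [0.4, 0.0, -5.7]
finger_gap: 0.0082
grip_force: 107.6
```

Run:
```python
from h import *
import pickle
im=env.read_camera('wrist'); s=env.get_state(); pickle.dump((im,s),open('v5.pkl','wb'))
cv2.imwrite('pics/w5.png',cv2.resize(im[:,:,::-1],(800,600),interpolation=cv2.INTER_CUBIC))
rel([.568,-.031,.11],101.4); print(s['tcp_pos'],s['wrist_force'],s['ft_torque'],s['finger_gap'])
```

```text
tool mm [38.7  4.9 -2.2] yaw 101.35 roll -0.05 tilt [-5.e-04 -2.e-04 -1.e+00]
[ 0.5708477  -0.06994504  0.10777392] [ 0.31171489  0.30657509 -5.55354507] [-0.06369155  0.00725593 -0.0079402 ] 0.008637393303861053
```

View pics/w5.png

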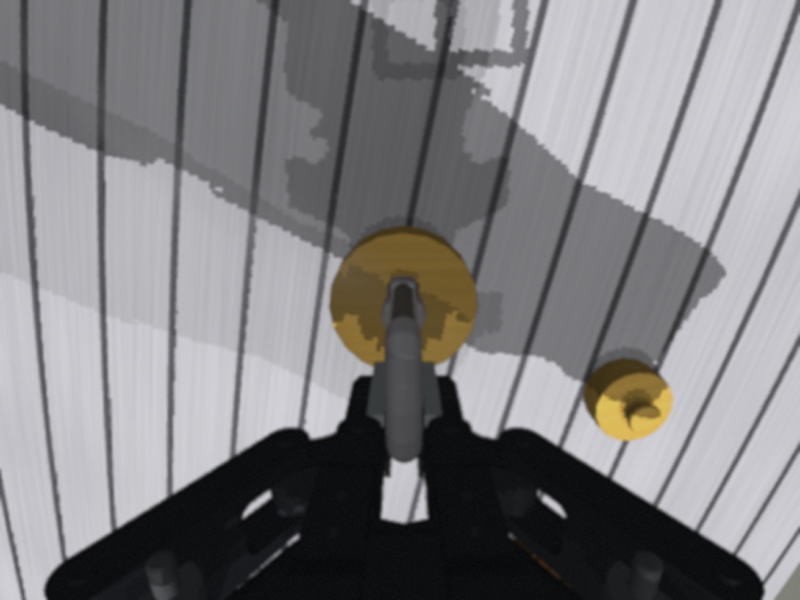

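The disc spans x 330–477 with its top at y 228, centred near (403,300), and the load is about 5.7 N. A D outline shows at the top, (375–525, 0–75), which is either the eye or its shadow.

Run:
```python
from h import *
import pickle
im,s=pickle.load(open('v5.pkl','rb'))
q=s['orientation'];M=Ro.from_quat([q[1],q[2],q[3],q[0]]).as_matrix()
# predict disc top outline for tool-frame axis offset x, z of top = tcp -.048+.019.. 
zt=s['tcp_pos'][2]-.048+.020
for ax in(.017,.019,.021,.023,.025):
    c=s['tcp_pos']+M@[ax,0,0]; a=np.linspace(0,2*np.pi,181); 
    o=[]
    for z in(zt,zt-.02): o.append(proj('wrist',np.c_[c[0]+.032*np.cos(a),c[1]+.032*np.sin(a),0*a+z],s))
    o=np.vstack(o)*800/512; print(ax,o.min(0),o.max(0))
u=M[:,0];y=M[:,1]
for e in([.551,.058],[.5586,.061]):
  for z in(.12,0.0):
    B=np.array([*e,z]); print(e,z,proj('wrist',[B-.016*y,B,B+.016*y],s).round(0)*800//512)
```

```text
0.017 [327.31909691 229.92480629] [479.23605731 380.86370898]
0.019 [327.04857179 225.4088282 ] [479.49942333 376.88002048]
0.021 [326.77704207 220.86528881] [479.76375258 372.86769467]
0.023 [326.50451635 216.29410264] [480.02903641 368.82653749]
0.025 [326.23100377 211.69518784] [480.29526563 364.75635505]
[0.551, 0.058] 0.12 [[362. -40.]
 [425. -40.]
 [485. -38.]]
[0.551, 0.058] 0.0 [[384.  59.]
 [414.  59.]
 [445.  59.]]
[0.5586, 0.061] 0.12 [[393. -46.]
 [456. -46.]
 [517. -44.]]
[0.5586, 0.061] 0.0 [[398.  56.]
 [429.  56.]
 [460.  56.]]
```

Request:
{"api": "servo_tool", "payload": {"increments": [{"grip": 1,"x": 10,"y": 2,"z": 0,"roll": 0},{"grip": 1,"x": 10,"y": 2,"z": 0,"roll": 0},{"grip": 1,"x": 0,"y": 0,"z": 0,"roll": 0},{"grip": 1,"x": 0,"y": 0,"z": 0,"roll": 0}]}}

```text
clock: 5.7
tcp_pos: [0.5707, -0.0481, 0.1082]
orientation: [-0.0, 0.633, 0.774, -0.0]
wrist_force: [-0.4, -0.0, -5.8]
finger_gap: 0.0083
grip_force: 107.7
```

Run:
```python
from h import *
import pickle
im=env.read_camera('wrist'); s=env.get_state(); pickle.dump((im,s),open('v6.pkl','wb'))
cv2.imwrite('pics/w6.png',cv2.resize(im[:240,:,::-1],(800,375),interpolation=cv2.INTER_CUBIC))
t=save('top','t6'); print(s['tcp_pos'])
```

```text
[ 0.57081177 -0.04842181  0.10828066]
```

View pics/w6.png

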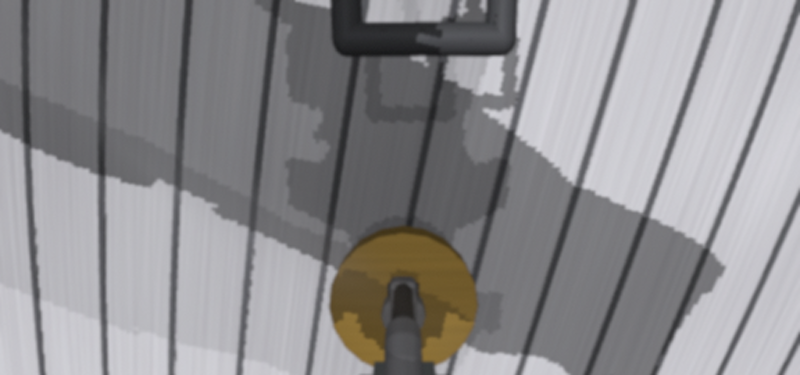

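The eye's cross bar is now clear: ends at x 334–515, y 22–54, centre (424,38), and level in the picture so the yaw matches. It sits 21 px right of the hook line (403). I'll shift about 5.5 mm in y, step closer and triangulate.

Request:
{"api": "servo_tool", "payload": {"increments": [{"grip": 1,"x": 10,"y": 2.5,"z": 0,"roll": 0},{"grip": 1,"x": 10,"y": 3,"z": 0,"roll": 0},{"grip": 1,"x": 10,"y": 0,"z": 0,"roll": 0},{"grip": 1,"x": 0,"y": 0,"z": 0,"roll": 0},{"grip": 1,"x": 0,"y": 0,"z": 0,"roll": 0}]}}

```text
clock: 6.22
tcp_pos: [0.5699, -0.0172, 0.1082]
orientation: [-0.0, 0.633, 0.774, -0.0]
wrist_force: [-0.1, 0.0, -5.3]
finger_gap: 0.0082
grip_force: 107.6
```

Run:
```python
from h import *
import pickle
im=env.read_camera('wrist'); s=env.get_state(); pickle.dump((im,s),open('v7.pkl','wb'))
cv2.imwrite('pics/w7.png',cv2.resize(im[:240,:,::-1],(800,375),interpolation=cv2.INTER_CUBIC))
print(s['tcp_pos'],s['wrist_force'])
```

```text
[ 0.57016896 -0.01769262  0.10830353] [ 0.36624706 -0.43742646 -5.57258068]
```

View pics/w7.png

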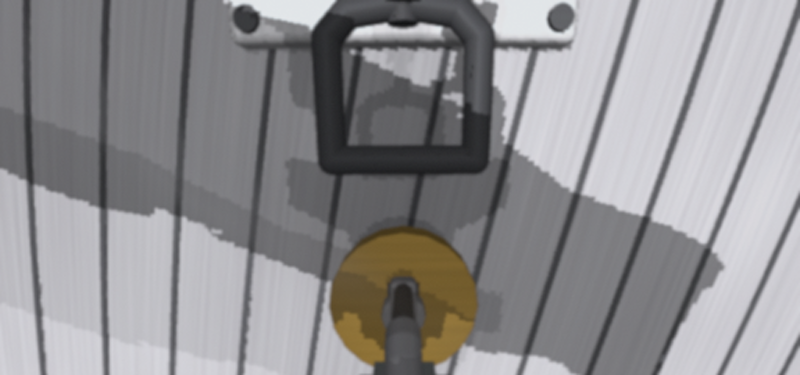

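The bar is centred at (404,159), in line with the hook at x 403. Now triangulating its height.

Run:
```python
from h import *
import pickle
from scipy.optimize import least_squares
k=512/800
V=[(pickle.load(open('v6.pkl','rb'))[1],(424.5*k,38*k)),(pickle.load(open('v7.pkl','rb'))[1],(404*k,159.5*k))]
r=least_squares(lambda P:np.concatenate([proj('wrist',P,s)[0]-uv for s,uv in V]),[.55,.06,.12]); print('bar',r.x,r.fun)
for dv in(-1,1):
    V2=[V[0],(V[1][0],(V[1][1][0],V[1][1][1]+dv*k))]
    print(least_squares(lambda P:np.concatenate([proj('wrist',P,s)[0]-uv for s,uv in V2]),[.55,.06,.12]).x)
rel(r.x)
s=V[1][0]
# nose check: project nose (tool: x=a+14, height 76..100) for a=.018,.021
q=s['orientation'];M=Ro.from_quat([q[1],q[2],q[3],q[0]]).as_matrix()
for a in(.017,.019,.021):
    print(a,[ (proj('wrist',s['tcp_pos']+M@[a+dx,0,.0495-h],s)[0]/k).round(0).tolist() for dx,h in((.014,.076),(.019,.083),(.032,.02),(.032,.0))])
```

```text
bar [0.55457069 0.06028456 0.12611307] [ 0.17483423  0.03051869 -0.18745861 -0.03243326]
[0.55454482 0.06053804 0.125045  ]
[0.55459612 0.06003508 0.12716426]
tool mm [ 79.5   0.2 -17.8] yaw 101.47 roll None tilt [-0.e+00 -4.e-04 -1.e+00]
0.017 [[403.0, 334.0], [403.0, 327.0], [403.0, 238.0], [403.0, 229.0]]
0.019 [[403.0, 328.0], [403.0, 321.0], [403.0, 233.0], [403.0, 225.0]]
0.021 [[403.0, 321.0], [403.0, 314.0], [403.0, 228.0], [403.0, 220.0]]
```

Request:
{"api": "servo_tool", "payload": {"increments": [{"grip": 1,"x": 10,"y": 0,"z": -1,"roll": 0},{"grip": 1,"x": 10,"y": 0,"z": 0,"roll": 0},{"grip": 1,"x": 10,"y": 0,"z": 0,"roll": 0},{"grip": 1,"x": 4,"y": 0,"z": 0,"roll": 0},{"grip": 1,"x": 0,"y": 0,"z": 0,"roll": 0}]}}

```text
clock: 6.68
tcp_pos: [0.563, 0.0165, 0.1092]
orientation: [-0.0, 0.633, 0.774, -0.0]
wrist_force: [0.2, -0.3, -5.6]
finger_gap: 0.0083
grip_force: 107.6
```

Request:
{"api": "servo_tool", "payload": {"increments": [{"grip": 1,"x": 0,"y": 0,"z": 0,"roll": 0},{"grip": 1,"x": 0,"y": 0,"z": 0,"roll": 0},{"grip": 1,"x": 0,"y": 0,"z": 0,"roll": 0}]}}

```text
clock: 6.93
tcp_pos: [0.5637, 0.0148, 0.1093]
orientation: [0.0, 0.633, 0.774, -0.0]
wrist_force: [0.5, 0.7, -6.2]
finger_gap: 0.0082
grip_force: 107.6
```

Run:
```python
from h import *
im=env.read_camera('wrist'); s=env.get_state()
cv2.imwrite('pics/w8.png',cv2.resize(im[80:320,:,::-1],(800,375),interpolation=cv2.INTER_CUBIC))
rel([.55457,.06028,.1261]); print(s['wrist_force'],s['ft_torque'])
```

```text
tool mm [ 46.4   0.1 -16.8] yaw 101.38 roll None tilt [ 1.e-04 -2.e-04 -1.e+00]
[-0.09175461  0.64718457 -6.2640652 ] [-0.09584014 -0.00841885 -0.04639078]
```

View pics/w8.png

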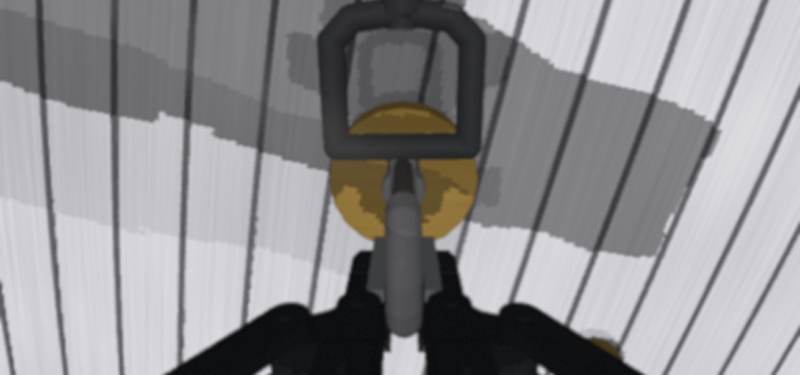

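Bar and hook are in line (both at x≈403), and the bar lies just ahead of the nose. That was my eleventh picture, one over the limit of 10, so I'll view no more and work by force and numbers from here.

Request:
{"api": "servo_tool", "payload": {"increments": [{"grip": 1,"x": 2,"y": 0,"z": 0,"roll": 0},{"grip": 1,"x": 2,"y": 0,"z": 0,"roll": 0},{"grip": 1,"x": 0,"y": 0,"z": 0,"roll": 0},{"grip": 1,"x": 0,"y": 0,"z": 0,"roll": 0}]}}

```text
clock: 7.32
tcp_pos: [0.5627, 0.019, 0.1092]
orientation: [0.0, 0.633, 0.774, -0.0]
wrist_force: [0.0, -0.7, -5.8]
finger_gap: 0.0083
grip_force: 107.6
```

Request:
{"api": "servo_tool", "payload": {"increments": [{"grip": 1,"x": 2,"y": 0,"z": 0,"roll": 0},{"grip": 1,"x": 0,"y": 0,"z": 0,"roll": 0},{"grip": 1,"x": 0,"y": 0,"z": 0,"roll": 0}]}}

```text
clock: 7.57
tcp_pos: [0.5623, 0.0211, 0.1093]
orientation: [0.0, 0.633, 0.774, -0.0]
wrist_force: [-0.8, 0.0, -5.5]
finger_gap: 0.0083
grip_force: 107.6
```

Request:
{"api": "servo_tool", "payload": {"increments": [{"grip": 1,"x": 2,"y": 0,"z": 0,"roll": 0},{"grip": 1,"x": 0,"y": 0,"z": 0,"roll": 0},{"grip": 1,"x": 0,"y": 0,"z": 0,"roll": 0}]}}

```text
clock: 7.82
tcp_pos: [0.5621, 0.0225, 0.1093]
orientation: [0.0, 0.633, 0.774, -0.0]
wrist_force: [0.4, -2.0, -6.4]
finger_gap: 0.0086
grip_force: 107.6
```

Request:
{"api": "servo_tool", "payload": {"increments": [{"grip": 1,"x": 2,"y": 0,"z": 0,"roll": 0},{"grip": 1,"x": 0,"y": 0,"z": 0,"roll": 0},{"grip": 1,"x": 0,"y": 0,"z": 0,"roll": 0}]}}

```text
clock: 8.07
tcp_pos: [0.5616, 0.0247, 0.1092]
orientation: [0.0, 0.633, 0.774, -0.0]
wrist_force: [0.0, -2.6, -6.9]
finger_gap: 0.0083
grip_force: 107.6
```

Soft contact of about 2.5 N, so it is the gate. Pushing in.

Request:
{"api": "servo_tool", "payload": {"increments": [{"grip": 1,"x": 2,"y": 0,"z": 0,"roll": 0},{"grip": 1,"x": 2,"y": 0,"z": 0,"roll": 0},{"grip": 1,"x": 0,"y": 0,"z": 0,"roll": 0},{"grip": 1,"x": 0,"y": 0,"z": 0,"roll": 0}]}}

```text
clock: 8.4
tcp_pos: [0.5608, 0.0289, 0.1093]
orientation: [0.0, 0.633, 0.774, -0.0]
wrist_force: [0.8, -3.2, -5.3]
finger_gap: 0.0083
grip_force: 107.7
```

Request:
{"api": "servo_tool", "payload": {"increments": [{"grip": 1,"x": 2,"y": 0,"z": 0,"roll": 0},{"grip": 1,"x": 2,"y": 0,"z": 0,"roll": 0},{"grip": 1,"x": 0,"y": 0,"z": 0,"roll": 0},{"grip": 1,"x": 0,"y": 0,"z": 0,"roll": 0}]}}

```text
clock: 8.73
tcp_pos: [0.5601, 0.0327, 0.1094]
orientation: [0.0, 0.633, 0.774, 0.0]
wrist_force: [1.2, -4.0, -6.3]
finger_gap: 0.0083
grip_force: 107.7
```

Request:
{"api": "servo_tool", "payload": {"increments": [{"grip": 1,"x": 2,"y": 0,"z": 0,"roll": 0},{"grip": 1,"x": 1,"y": 0,"z": 0,"roll": 0},{"grip": 1,"x": 0,"y": 0,"z": 0,"roll": 0},{"grip": 1,"x": 0,"y": 0,"z": 0,"roll": 0}]}}

```text
clock: 9.07
tcp_pos: [0.5595, 0.0357, 0.1092]
orientation: [0.0, 0.633, 0.774, 0.0]
wrist_force: [1.0, -4.0, -5.9]
finger_gap: 0.0081
grip_force: 107.7
```

Request:
{"api": "servo_tool", "payload": {"increments": [{"grip": 1,"x": 2,"y": 0,"z": 0,"roll": 0},{"grip": 1,"x": 2,"y": 0,"z": 0,"roll": 0},{"grip": 1,"x": 0,"y": 0,"z": 0,"roll": 0},{"grip": 1,"x": 0,"y": 0,"z": 0,"roll": 0}]}}

```text
clock: 9.4
tcp_pos: [0.5584, 0.0398, 0.109]
orientation: [-0.0, 0.633, 0.774, -0.0]
wrist_force: [2.0, -3.0, -7.9]
finger_gap: 0.0084
grip_force: 107.7
```

Request:
{"api": "servo_tool", "payload": {"increments": [{"grip": 1,"x": 0,"y": 0,"z": 2,"roll": 0},{"grip": 1,"x": 0,"y": 0,"z": 2,"roll": 0},{"grip": 1,"x": 0,"y": 0,"z": 0,"roll": 0},{"grip": 1,"x": 0,"y": 0,"z": 0,"roll": 0}]}}

```text
clock: 9.73
tcp_pos: [0.5583, 0.0399, 0.1047]
orientation: [-0.001, 0.633, 0.774, 0.0]
wrist_force: [1.3, -2.6, -9.8]
finger_gap: 0.0083
grip_force: 107.4
```

Request:
{"api": "servo_tool", "payload": {"increments": [{"grip": 1,"x": 0,"y": 0,"z": 2,"roll": 0},{"grip": 1,"x": 0,"y": 0,"z": 2,"roll": 0},{"grip": 1,"x": 0,"y": 0,"z": 0,"roll": 0}]}}

```text
clock: 9.98
tcp_pos: [0.5582, 0.0398, 0.1007]
orientation: [-0.0, 0.633, 0.774, -0.0]
wrist_force: [1.9, -2.0, -8.9]
finger_gap: 0.0087
grip_force: 107.4
```

Run:
```python
from h import *
F=[]
for i in range(6):
    im=env.read_camera('wrist'); s=env.get_state(); F.append(s['wrist_force'])
print(np.mean(F,0),np.std(F,0),s['tcp_pos'],s['ft_torque'])
g=im.astype(int).mean(2)
# bar rows at columns just outside hook (left/right of hook)
for c in(225,232,288): print(c,[int(v) for v in g[100:220:2,c]])
```

```text
[ 0.89257379 -2.16735106 -8.89307057] [0.49712736 0.38237212 0.56563702] [0.55824571 0.03969661 0.1010964 ] [-0.51555202 -0.14747046  0.00820825]
225 [120, 106, 89, 94, 100, 101, 100, 97, 95, 92, 84, 80, 76, 66, 60, 56, 52, 48, 47, 47, 47, 50, 43, 41, 46, 49, 53, 53, 51, 50, 48, 48, 47, 52, 69, 75, 74, 73, 73, 75, 75, 74, 73, 73, 72, 73, 73, 73, 71, 71, 73, 95, 106, 107, 106, 105, 105, 105, 106, 103]
232 [123, 109, 83, 61, 67, 74, 83, 90, 96, 99, 102, 104, 104, 103, 104, 103, 103, 105, 100, 90, 87, 79, 43, 43, 46, 49, 52, 50, 49, 45, 42, 66, 86, 85, 77, 76, 78, 77, 79, 84, 85, 82, 73, 72, 73, 73, 72, 72, 70, 71, 73, 73, 72, 72, 71, 70, 71, 82, 107, 107]
288 [119, 103, 82, 90, 98, 101, 101, 100, 101, 100, 101, 101, 100, 100, 100, 100, 99, 99, 99, 100, 99, 95, 55, 40, 45, 46, 49, 49, 45, 41, 38, 36, 50, 67, 73, 72, 71, 68, 68, 70, 70, 71, 69, 69, 70, 70, 72, 72, 70, 73, 86, 104, 108, 109, 107, 104, 104, 105, 107, 106]
```

Run:
```python
from h import *
s=env.get_state()
for z in(.122,.124,.126,.128,.130,.134): print(z,[proj('wrist',[.55457+dx,.06028-dx*.2,z],s)[0].round(1).tolist() for dx in(-.01,.0,.01)])
```

```text
0.122 [[239.4, 221.0], [258.9, 228.4], [278.1, 235.7]]
0.124 [[239.1, 222.8], [258.9, 230.3], [278.4, 237.6]]
0.126 [[238.8, 224.6], [258.9, 232.2], [278.6, 239.6]]
0.128 [[238.5, 226.5], [258.9, 234.2], [278.9, 241.7]]
0.13 [[238.2, 228.4], [258.9, 236.2], [279.2, 243.8]]
0.134 [[237.6, 232.5], [258.9, 240.4], [279.9, 248.2]]
```

Run:
```python
from h import *
im=env.read_camera('wrist'); s=env.get_state(); g=im.astype(int).mean(2)
for c in(228,234,282,288): print(c,[int(v) for v in g[206:262,c]])
print(s['wrist_force'])
```

```text
228 [102, 107, 107, 106, 105, 104, 105, 105, 105, 106, 106, 106, 106, 104, 104, 105, 96, 72, 45, 33, 34, 36, 37, 36, 40, 41, 42, 42, 40, 39, 38, 37, 38, 63, 106, 130, 109, 65, 29, 14, 12, 15, 13, 18, 18, 15, 16, 17, 19, 19, 17, 15, 15, 14, 14, 15]
234 [72, 71, 71, 71, 70, 70, 71, 71, 75, 87, 101, 107, 106, 105, 106, 106, 96, 72, 43, 32, 34, 36, 37, 37, 38, 39, 42, 41, 41, 39, 37, 36, 34, 29, 22, 17, 15, 16, 16, 14, 15, 17, 16, 18, 18, 17, 19, 23, 23, 22, 22, 21, 22, 24, 28, 32]
282 [74, 76, 76, 75, 78, 83, 86, 87, 88, 92, 98, 101, 103, 105, 106, 105, 95, 68, 44, 36, 38, 39, 40, 41, 42, 42, 44, 42, 41, 40, 40, 38, 35, 32, 24, 20, 15, 16, 16, 15, 18, 17, 18, 20, 21, 21, 24, 25, 27, 28, 30, 32, 35, 37, 39, 40]
288 [109, 108, 106, 105, 104, 104, 105, 105, 105, 106, 107, 106, 106, 105, 106, 104, 93, 67, 44, 38, 40, 40, 40, 42, 41, 44, 44, 43, 43, 40, 40, 40, 47, 79, 110, 112, 84, 47, 23, 15, 16, 15, 17, 18, 17, 17, 16, 20, 19, 19, 15, 16, 15, 17, 17, 17]
[ 0.99281789 -2.12422797 -8.08337264]
```

The bar reads at row 231 against 232 predicted for z = 0.126, so the arm has not lifted. Lowering further.

Request:
{"api": "servo_tool", "payload": {"increments": [{"grip": 1,"x": 0,"y": 0,"z": 2,"roll": 0},{"grip": 1,"x": 0,"y": 0,"z": 1.5,"roll": 0},{"grip": 1,"x": 0,"y": 0,"z": 0,"roll": 0},{"grip": 1,"x": 0,"y": 0,"z": 0,"roll": 0}]}}

```text
clock: 10.67
tcp_pos: [0.5586, 0.04, 0.0979]
orientation: [-0.0, 0.633, 0.774, 0.0]
wrist_force: [0.1, 0.0, -5.3]
finger_gap: 0.0082
grip_force: 107.9
```

Request:
{"api": "servo_tool", "payload": {"increments": [{"grip": 1,"x": 0,"y": 0,"z": 1.5,"roll": 0},{"grip": 1,"x": 0,"y": 0,"z": 1.5,"roll": 0},{"grip": 1,"x": 0,"y": 0,"z": 0,"roll": 0},{"grip": 1,"x": 0,"y": 0,"z": 0,"roll": 0}]}}

```text
clock: 11.0
tcp_pos: [0.5585, 0.0397, 0.0947]
orientation: [-0.0, 0.633, 0.774, -0.0]
wrist_force: [-0.3, -0.8, -5.2]
finger_gap: 0.0083
grip_force: 107.9
```

Request:
{"api": "servo_tool", "payload": {"increments": [{"grip": 1,"x": 0,"y": 0,"z": 1,"roll": 0},{"grip": 1,"x": 0,"y": 0,"z": 1,"roll": 0},{"grip": 1,"x": 0,"y": 0,"z": 0,"roll": 0},{"grip": 1,"x": 0,"y": 0,"z": 0,"roll": 0}]}}

```text
clock: 11.33
tcp_pos: [0.5585, 0.0396, 0.0927]
orientation: [-0.0, 0.633, 0.774, -0.0]
wrist_force: [0.4, 0.2, -5.1]
finger_gap: 0.0084
grip_force: 107.9
```

The gate force has vanished, so it snapped shut. Centring the bar in the bowl and lowering to the crown.

Request:
{"api": "servo_tool", "payload": {"increments": [{"grip": 1,"x": 1.5,"y": 0,"z": 0,"roll": 0},{"grip": 1,"x": 1.5,"y": 0,"z": 0,"roll": 0},{"grip": 1,"x": 0,"y": 0,"z": 1,"roll": 0},{"grip": 1,"x": 0,"y": 0,"z": 1,"roll": 0},{"grip": 1,"x": 0,"y": 0,"z": 0,"roll": 0}]}}

```text
clock: 11.75
tcp_pos: [0.5579, 0.0426, 0.0905]
orientation: [-0.0, 0.633, 0.774, -0.0]
wrist_force: [-0.1, 0.2, -5.4]
finger_gap: 0.0082
grip_force: 107.9
```

Request:
{"api": "servo_tool", "payload": {"increments": [{"grip": 1,"x": 0,"y": 0,"z": 0.7,"roll": 0},{"grip": 1,"x": 0,"y": 0,"z": 0,"roll": 0},{"grip": 1,"x": 0,"y": 0,"z": 0,"roll": 0}]}}

```text
clock: 12.0
tcp_pos: [0.5579, 0.0425, 0.09]
orientation: [-0.0, 0.633, 0.774, -0.0]
wrist_force: [0.2, -0.4, -5.8]
finger_gap: 0.0078
grip_force: 107.9
```

Request:
{"api": "servo_tool", "payload": {"increments": [{"grip": 1,"x": 0,"y": 0,"z": 0.7,"roll": 0},{"grip": 1,"x": 0,"y": 0,"z": 0,"roll": 0},{"grip": 1,"x": 0,"y": 0,"z": 0,"roll": 0}]}}

```text
clock: 12.25
tcp_pos: [0.558, 0.0425, 0.0893]
orientation: [0.0, 0.633, 0.774, -0.0]
wrist_force: [0.7, -0.7, -6.2]
finger_gap: 0.0081
grip_force: 107.8
```

Request:
{"api": "servo_tool", "payload": {"increments": [{"grip": 1,"x": 0,"y": 0,"z": 0.7,"roll": 0},{"grip": 1,"x": 0,"y": 0,"z": 0,"roll": 0},{"grip": 1,"x": 0,"y": 0,"z": 0,"roll": 0}]}}

```text
clock: 12.5
tcp_pos: [0.5581, 0.0425, 0.0888]
orientation: [0.0, 0.633, 0.774, 0.0]
wrist_force: [1.1, 0.1, -4.9]
finger_gap: 0.0083
grip_force: 107.9
```

Request:
{"api": "servo_tool", "payload": {"increments": [{"grip": 1,"x": 0,"y": 0,"z": 0.7,"roll": 0},{"grip": 1,"x": 0,"y": 0,"z": 0,"roll": 0},{"grip": 1,"x": 0,"y": 0,"z": 0,"roll": 0}]}}

```text
clock: 12.75
tcp_pos: [0.5582, 0.0426, 0.0885]
orientation: [0.0, 0.633, 0.774, 0.0]
wrist_force: [-1.3, -0.3, -0.1]
finger_gap: 0.0085
grip_force: 108.6
```

Request:
{"api": "servo_tool", "payload": {"increments": [{"grip": 1,"x": 0,"y": 0,"z": 0.5,"roll": 0},{"grip": 1,"x": 0,"y": 0,"z": 0,"roll": 0},{"grip": 1,"x": 0,"y": 0,"z": 0,"roll": 0}]}}

```text
clock: 13.0
tcp_pos: [0.5583, 0.0425, 0.0882]
orientation: [0.0, 0.633, 0.774, 0.0]
wrist_force: [-2.5, 0.5, 5.3]
finger_gap: 0.0082
grip_force: 109.4
```

It has caught: stiffness is about 10 N/mm and the pull is now 5 N. Going on to 10 N and holding.

Request:
{"api": "servo_tool", "payload": {"increments": [{"grip": 1,"x": 0,"y": 0,"z": 0.4,"roll": 0},{"grip": 1,"x": 0,"y": 0,"z": 0,"roll": 0},{"grip": 1,"x": 0,"y": 0,"z": 0,"roll": 0},{"grip": 1,"x": 0,"y": 0,"z": 0,"roll": 0}]}}

```text
clock: 13.33
tcp_pos: [0.5583, 0.0426, 0.0881]
orientation: [0.0, 0.633, 0.774, 0.0]
wrist_force: [-3.8, 0.4, 7.9]
finger_gap: 0.0084
grip_force: 110.0
```

Run:
```python
from h import *
F=[]
for i in range(6): env.read_camera('wrist'); F.append(env.get_state()['wrist_force'])
print(np.mean(F,0))
```

```text
[-3.20559657  0.05261067  7.60039064]
```

Request:
{"api": "servo_tool", "payload": {"increments": [{"grip": 1,"x": 0,"y": -0.3,"z": 0.3,"roll": 0},{"grip": 1,"x": 0,"y": 0,"z": 0,"roll": 0},{"grip": 1,"x": 0,"y": 0,"z": 0,"roll": 0},{"grip": 1,"x": 0,"y": 0,"z": 0,"roll": 0},{"grip": 1,"x": 0,"y": 0,"z": 0,"roll": 0}]}}

```text
clock: 14.05
tcp_pos: [0.5584, 0.0426, 0.0881]
orientation: [0.001, 0.633, 0.774, 0.001]
wrist_force: [-3.3, -0.0, 7.5]
finger_gap: 0.0083
grip_force: 110.0
```

Run:
```python
from h import *
F=[]
for i in range(6): env.read_camera('wrist'); F.append(env.get_state()['wrist_force'])
print(np.mean(F,0))
```

```text
[-3.47604226  0.21727058  8.45339995]
```

Request:
{"api": "servo_tool", "payload": {"increments": [{"grip": 1,"x": 0,"y": -0.4,"z": 0.3,"roll": 0},{"grip": 1,"x": 0,"y": 0,"z": 0,"roll": 0},{"grip": 1,"x": 0,"y": 0,"z": 0,"roll": 0},{"grip": 1,"x": 0,"y": 0,"z": 0,"roll": 0},{"grip": 1,"x": 0,"y": 0,"z": 0,"roll": 0}]}}

```text
clock: 14.77
tcp_pos: [0.5584, 0.0426, 0.088]
orientation: [0.001, 0.633, 0.774, 0.001]
wrist_force: [-3.0, 0.6, 9.5]
finger_gap: 0.0082
grip_force: 110.0
```

Run:
```python
from h import *
F=[]
for i in range(6): env.read_camera('wrist'); F.append(env.get_state()['wrist_force'])
s=env.get_state();print(np.mean(F,0),s['ft_torque'],s['tcp_pos'])
```

```text
[-2.66299912  0.56399845  9.50201999] [0.27943163 0.52526388 0.07405481] [0.55839813 0.04259738 0.08804185]
```

Request:
{"api": "servo_tool", "payload": {"increments": [{"grip": 1,"x": 0,"y": 0,"z": 0.15,"roll": 0},{"grip": 1,"x": 0,"y": 0,"z": 0,"roll": 0},{"grip": 1,"x": 0,"y": 0,"z": 0,"roll": 0},{"grip": 1,"x": 0,"y": 0,"z": 0,"roll": 0},{"grip": 1,"x": 0,"y": 0,"z": 0,"roll": 0}]}}

```text
clock: 15.48
tcp_pos: [0.5584, 0.0426, 0.088]
orientation: [0.001, 0.633, 0.774, 0.001]
wrist_force: [-3.9, 0.6, 11.1]
finger_gap: 0.0082
grip_force: 110.0
```

Request:
{"api": "servo_tool", "payload": {"increments": [{"grip": 1,"x": 0,"y": 0,"z": -0.4,"roll": 0},{"grip": 1,"x": 0,"y": 0,"z": -0.4,"roll": 0},{"grip": 1,"x": 0,"y": 0,"z": -0.2,"roll": 0},{"grip": 1,"x": 0,"y": 0,"z": 0,"roll": 0},{"grip": 1,"x": 0,"y": 0,"z": 0,"roll": 0}]}}

```text
clock: 15.9
tcp_pos: [0.5582, 0.0425, 0.0881]
orientation: [0.001, 0.633, 0.774, 0.001]
wrist_force: [-0.8, 1.3, 6.7]
finger_gap: 0.0083
grip_force: 109.4
```

Run:
```python
from h import *
F=[]
for i in range(6): env.read_camera('wrist'); F.append(env.get_state()['wrist_force'])
s=env.get_state();print(np.mean(F,0),s['ft_torque'],s['tcp_pos'])
```

```text
[-1.08867507  0.74702718  6.87868146] [0.26296959 0.25182893 0.04797115] [0.55827666 0.04255152 0.08815419]
```

Request:
{"api": "servo_tool", "payload": {"increments": [{"grip": 1,"x": 0,"y": 0,"z": -0.4,"roll": 0},{"grip": 1,"x": 0,"y": 0,"z": -0.3,"roll": 0},{"grip": 1,"x": 0,"y": 0,"z": 0,"roll": 0},{"grip": 1,"x": 0,"y": 0,"z": 0,"roll": 0}]}}

```text
clock: 16.53
tcp_pos: [0.5581, 0.0425, 0.0883]
orientation: [0.0, 0.633, 0.774, 0.001]
wrist_force: [1.3, 1.3, 4.4]
finger_gap: 0.0083
grip_force: 109.2
```

Run:
```python
from h import *
F=[]
for i in range(6): env.read_camera('wrist'); F.append(env.get_state()['wrist_force'])
s=env.get_state();print(np.mean(F,0),s['ft_torque'],s['tcp_pos'])
```

```text
[2.29264768 2.12556053 3.83793076] [ 0.4022725  -0.41078153 -0.00354946] [0.55795745 0.04244455 0.08827405]
```

Request:
{"api": "servo_tool", "payload": {"increments": [{"grip": 1,"x": 0.2,"y": 0.3,"z": -0.3,"roll": 0},{"grip": 1,"x": 0,"y": 0,"z": -0.2,"roll": 0},{"grip": 1,"x": 0,"y": 0,"z": 0,"roll": 0},{"grip": 1,"x": 0,"y": 0,"z": 0,"roll": 0}]}}

```text
clock: 17.17
tcp_pos: [0.5578, 0.0425, 0.0884]
orientation: [0.0, 0.633, 0.774, -0.0]
wrist_force: [3.4, 0.9, 1.4]
finger_gap: 0.0085
grip_force: 108.8
```

Run:
```python
from h import *
F=[]
for i in range(6): env.read_camera('wrist'); F.append(env.get_state()['wrist_force'])
s=env.get_state();print(np.mean(F,0),s['ft_torque'],s['tcp_pos'])
```

```text
[3.82182191 0.15084527 0.70631795] [ 0.02354525 -0.67028232  0.00216033] [0.55762875 0.04250865 0.08842123]
```

Request:
{"api": "servo_tool", "payload": {"increments": [{"grip": 1,"x": 0,"y": 0.5,"z": 0,"roll": 0},{"grip": 1,"x": 0,"y": 0,"z": 0,"roll": 0},{"grip": 1,"x": 0,"y": 0,"z": 0,"roll": 0},{"grip": 1,"x": 0,"y": 0,"z": 0,"roll": 0}]}}

```text
clock: 17.8
tcp_pos: [0.5576, 0.0426, 0.0884]
orientation: [-0.0, 0.633, 0.774, -0.0]
wrist_force: [2.0, -1.8, 0.6]
finger_gap: 0.0084
grip_force: 108.8
```

Run:
```python
from h import *
F=[]
for i in range(6): env.read_camera('wrist'); F.append(env.get_state()['wrist_force'])
s=env.get_state();print(np.mean(F,0),s['ft_torque'],s['tcp_pos'])
```

```text
[ 1.68285343 -1.45229489  1.14393819] [-0.29075494 -0.19564979 -0.03858571] [0.55769737 0.04257893 0.08838347]
```

Request:
{"api": "servo_tool", "payload": {"increments": [{"grip": 1,"x": 0,"y": 0,"z": 0,"roll": 0},{"grip": 1,"x": 0,"y": 0,"z": 0,"roll": 0},{"grip": 1,"x": 0,"y": 0,"z": 0,"roll": 0}], "grip_force": 20}}

```text
clock: 18.35
tcp_pos: [0.5578, 0.0426, 0.0884]
orientation: [-0.0, 0.633, 0.774, -0.0]
wrist_force: [1.0, -2.2, 0.9]
finger_gap: 0.0083
grip_force: 108.7
```

Request:
{"api": "servo_tool", "payload": {"increments": [{"grip": 0.85,"x": 0,"y": 0,"z": 0,"roll": 0},{"grip": 0.8,"x": 0,"y": 0,"z": 0,"roll": 0},{"grip": 0.7,"x": 0,"y": 0,"z": 0,"roll": 0},{"grip": 0.6,"x": 0,"y": 0,"z": 0,"roll": 0},{"grip": 0.6,"x": 0,"y": 0,"z": 0,"roll": 0}]}}

```text
clock: 18.77
tcp_pos: [0.5578, 0.0429, 0.0884]
orientation: [-0.0, 0.633, 0.774, -0.0]
wrist_force: [0.5, 0.6, 0.4]
finger_gap: 0.0341
grip_force: 0.0
```

Run:
```python
from h import *
F=[]
for i in range(6): env.read_camera('wrist'); F.append(env.get_state()['wrist_force'])
s=env.get_state();print(np.mean(F,0),s['ft_torque'],s['tcp_pos'],s['finger_gap'])
```

```text
[0.25129781 0.07170354 0.09634758] [ 0.00187018  0.04973935 -0.05173228] [0.55804932 0.04275685 0.0885328 ] 0.034387645540655015
```

Released with nothing touching the fingers. Retreating slowly along −x, watching the force, and then checking that the weight hangs still.

Request:
{"api": "servo_tool", "payload": {"increments": [{"grip": 0.6,"x": -4,"y": 0,"z": 0,"roll": 0},{"grip": 0.6,"x": -6,"y": 0,"z": 0,"roll": 0},{"grip": 0.6,"x": -8,"y": 0,"z": 0,"roll": 0},{"grip": 0.6,"x": -10,"y": 0,"z": 0,"roll": 0},{"grip": 0.6,"x": -10,"y": 0,"z": 0,"roll": 0}]}}

```text
clock: 19.48
tcp_pos: [0.5658, 0.0043, 0.0886]
orientation: [0.0, 0.633, 0.774, -0.0]
wrist_force: [-0.5, 0.1, -0.2]
finger_gap: 0.034
grip_force: 0.0
```

Request:
{"api": "servo_tool", "payload": {"increments": [{"grip": 0.6,"x": -15,"y": 0,"z": 0,"roll": 0},{"grip": 0.6,"x": -15,"y": 0,"z": 0,"roll": 0},{"grip": 0.6,"x": -5,"y": 0,"z": 0,"roll": 0},{"grip": 0.6,"x": 0,"y": 0,"z": 0,"roll": 0},{"grip": 0.6,"x": 0,"y": 0,"z": 0,"roll": 0}]}}

```text
clock: 19.9
tcp_pos: [0.5724, -0.0293, 0.0884]
orientation: [-0.0, 0.634, 0.774, 0.0]
wrist_force: [-0.1, 0.4, -0.5]
finger_gap: 0.034
grip_force: 0.0
```

Request:
{"api": "servo_tool", "payload": {"increments": [{"grip": 0.6,"x": 0,"y": 0,"z": 0,"roll": 0},{"grip": 0.6,"x": 0,"y": 0,"z": 0,"roll": 0},{"grip": 0.6,"x": 0,"y": 0,"z": 0,"roll": 0},{"grip": 0.6,"x": 0,"y": 0,"z": 0,"roll": 0},{"grip": 0.6,"x": 0,"y": 0,"z": 0,"roll": 0}]}}

```text
clock: 20.32
tcp_pos: [0.5724, -0.0283, 0.0885]
orientation: [0.0, 0.633, 0.774, -0.0]
wrist_force: [0.0, -0.6, -0.1]
finger_gap: 0.0342
grip_force: 0.0
```

Run:
```python
from h import *
print(env.get_state()['tcp_pos'],env.get_state()['wrist_force'])
def disc(im):
    h=cv2.cvtColor(im,cv2.COLOR_RGB2HSV); m=((h[...,0]>14)&(h[...,0]<36)&(h[...,1]>100)&(h[...,2]>40)).astype(np.uint8)
    n,l,st,c=cv2.connectedComponentsWithStats(m); return [(st[i].tolist(),c[i].round(1).tolist()) for i in range(1,n) if st[i,4]>60]
for i in range(10):
    a=env.read_camera('wrist')
    if i%3==0: print(disc(a))
t=env.read_camera('top'); print('top',disc(t)); s=env.get_state()
d=[.55457,.06028,.04]; print('exp wrist',proj('wrist',d,s),'exp top',proj('top',d))
c0=cv2.imread('pics/t0.png'); print('top0',disc(c0[:,:,::-1].copy()))
```

```text
[ 0.57243633 -0.02834352  0.08854686] [ 0.00643137 -0.55349523 -0.13463649]
[([270, 21, 34, 37, 900], [285.1, 42.4]), ([211, 22, 32, 36, 826], [228.4, 43.1]), ([205, 81, 40, 49, 1333], [227.2, 100.4]), ([270, 80, 40, 50, 1405], [286.9, 100.0]), ([378, 276, 44, 37, 763], [403.0, 290.8])]
[([211, 21, 32, 37, 824], [228.4, 42.6]), ([270, 21, 34, 37, 887], [284.9, 41.7]), ([205, 80, 40, 50, 1367], [227.1, 99.8]), ([270, 80, 40, 50, 1396], [286.8, 99.8]), ([378, 275, 44, 38, 780], [402.9, 290.6])]
[([211, 21, 32, 36, 820], [228.4, 42.2]), ([270, 20, 34, 37, 888], [284.9, 41.3]), ([205, 79, 40, 50, 1361], [227.1, 99.5]), ([270, 79, 40, 50, 1425], [287.0, 99.2]), ([378, 275, 45, 38, 796], [403.0, 290.5])]
[([210, 21, 33, 36, 822], [228.3, 42.2]), ([271, 20, 33, 37, 882], [284.8, 41.1]), ([205, 79, 40, 50, 1384], [227.0, 99.1]), ([270, 79, 40, 50, 1413], [286.9, 99.0]), ([378, 275, 45, 38, 798], [403.1, 290.5])]
top [([494, 86, 18, 40, 190], [498.9, 97.1]), ([248, 202, 10, 12, 69], [251.6, 207.7]), ([252, 208, 15, 11, 74], [260.4, 213.7]), ([48, 275, 25, 31, 633], [60.7, 290.0])]
exp wrist [[258.11595528  82.91778017]] exp top [[257.45343065 208.58049367]]
top0 [([494, 86, 18, 40, 188], [499.0, 97.0]), ([298, 154, 15, 14, 156], [305.1, 160.5]), ([312, 194, 19, 18, 214], [320.4, 202.6]), ([48, 275, 25, 31, 634], [60.7, 290.0])]
```

The weight hangs on the eye, with a small swing dying out. I'll back off further and let it settle.

Request:
{"api": "servo_tool", "payload": {"increments": [{"grip": 0.6,"x": -12,"y": 0,"z": -5,"roll": 0},{"grip": 0.6,"x": -12,"y": 0,"z": -5,"roll": 0},{"grip": 0.6,"x": 0,"y": 0,"z": 0,"roll": 0},{"grip": 0.6,"x": 0,"y": 0,"z": 0,"roll": 0},{"grip": 0.6,"x": 0,"y": 0,"z": 0,"roll": 0}]}}

```text
clock: 21.28
tcp_pos: [0.5773, -0.0529, 0.0987]
orientation: [0.0, 0.634, 0.774, 0.0]
wrist_force: [-0.2, -0.3, 0.8]
finger_gap: 0.0343
grip_force: 0.0
```

Run:
```python
from h import *
def disc(im):
    h=cv2.cvtColor(im,cv2.COLOR_RGB2HSV); m=((h[...,0]>14)&(h[...,0]<36)&(h[...,1]>100)&(h[...,2]>40)).astype(np.uint8)
    n,l,st,c=cv2.connectedComponentsWithStats(m); return [c[i].round(1).tolist() for i in range(1,n) if st[i,4]>60]
for i in range(61):
    a=env.read_camera('wrist')
    if i%12==0: print(round(float(env.get_state()['clock']),2),disc(a))
```

```text
21.33 [[257.3, 46.8], [395.0, 271.3]]
21.93 [[257.6, 48.2], [395.1, 271.9]]
22.53 [[257.6, 48.0], [395.1, 271.8]]
23.13 [[257.5, 48.0], [395.1, 271.8]]
23.73 [[257.6, 48.0], [395.1, 271.8]]
24.33 [[257.6, 48.0], [395.1, 271.8]]
```

At rest. Handing in.

```bash
python3 -c "
from workcell import env
print(env.hand_in())"
```

```text
the job is handed in; nothing more can be done
None
```

The hook weight hangs at rest from the eye, released, with the gate judged shut from the push force vanishing and a tug of about 10 N (peak reading 11 N, about 17 N on the arm with the weight) that held; the job was handed in at about 24 s, though I viewed 11 pictures, one over the limit of 10.

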